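# Cock and fire the tile impact tester

### The arm

A 6-joint arm with a two-finger parallel gripper is mounted at the origin on a cart in front of the work surface, level with it; the furniture and walls round the work are solid. World frame = base frame: x ahead of the robot, y to its left, z up, the work surface at z = 0. Lengths are in m, angles in rad, forces in N, time in s.
With the tool pointing down it reaches from about 0.225 to 0.725 m from the base axis. Payload 3.1 kg.
Tool frame: the origin (TCP) lies on the front face of the gripper's body, between the roots of the fingers; the fingertips stand 73 mm ahead of it and the grasp point (between the pads) lies 54 mm ahead of it (grip_point_offset is the distance from the TCP to the grasp point, in m); z points along the fingers, y is the line along which they close (so a half turn about z gives the same grasp; the last joint's range is limited). The gripper opens to 85 mm and grips with 20 to 120 N. Pads are 22 mm wide; open, the fingers measure 114 mm over their backs; the gripper's body (76 mm by 85 mm) begins 54 mm behind the grasp point. The pads swing forward as they close: fully open they stand 13 mm farther back than shut.
Start: joints at [1.188, 0.048, 0.099, 1.622, 0, 1.443], TCP at [0.132, 0.508, 0.304] pointing down, gripper open.
Joint ranges: [-2.91, 2.91], [-0.99, 1.94], [-1.21, 1.42], [-2.12, 2.29], [-1.49, 1.47], [-3.14, 3.14]. Speed limits (rad/s): [2.79, 2.79, 3.14, 3.14, 3.14, 3.14].

### API

Orientations are given as a 3x3 rotation matrix whose columns are the frame's x, y, z axes.
In Python, from station import * gives the robot as it stands. The module is installed in compiled form; this text tells all that it offers.
- The arm moves only by the shell command python3 -m handwheel 'ROWS' [OPENING] [FORCE]. ROWS is JSON, a list of rows, each an object with "xyz": the shift along the world's x, y, z in mm, a list of three; "dr": the turn, a rotation vector about the world's x, y, z in degrees, a list of three. A call has 1 to 12 rows; each row shifts and turns the commanded pose from where the row before left it; what a row does not reach is not made up. A row lasts 1/12 s, in which the tool goes at most 41.7 mm and 7.16 degrees, less where a joint would pass 70% of its speed; a pose out of reach is approached as far as the arm can. A call is refused whole if a number of a shift passes 41.7 or a number of a turn 7.16, either way. A call with a gripper value outside its range is refused whole. OPENING is the gripper's target within -1 to 1 (shut at 1, half-way at 0, fully open at -1), set as the call begins (- or left out, the last holds). The fingers move at their own pace and stop on an object; FORCE is the grip in N (left out, the last holds). Time passes only in rows, so rows that do not move let the fingers close. It gives the time, the measured TCP pose, the force, the opening and the grip force at its end, in the units of the state.
- observe(): the state, without advancing time (a new reading comes with each control period).
- camera(name): name is "scene" or "top"; returns (picture, depth): 384x512x3 uint8, red, green, blue; 384x512 float32, m along the optical axis (not along the pixel's ray), 0 where there is no reading.
- get_calibration(name): a dict with "camera_matrix" (3x3 intrinsics, pixels), "xyz" and "orientation" of the camera in the world. Camera axes: x right, y down, z forward; pixel columns grow to the right and rows downward; lengths in m; the calibration is good to about 2 mm. A picture is of the moment at which its call begins. get_calibration takes no time and is no camera call.
- close_job(): hands the job in; it is judged then, once.
The state is a dict: "clock": time; "qpos": joint angles; "qd": joint speeds; "joint_efforts": joint torques, N m; "tcp_pos": TCP position; "ee_rot": TCP orientation; "contact_force": force on the tool from outside, world axes, zero at the start; "ft_torque": the same for the moment, N m; "width": finger opening in m; "grasp_force": force on a finger pad.
Only numpy, scipy, OpenCV 4.12 (cv2) and the standard library are available. Lean on these libraries where they do the work, as an engineer would, in place of code of your own. Each camera call takes 0.05 s, during which the arm holds its last target. There are 200 camera calls.

### The job

Fire the small impact tester at the glazed test tile clamped in its carriage. Take the upright black grip and draw the striker straight back, away from the tile, only until the sear has caught it; nobody knows where on the stroke that is, so feel for the rubber stop just behind the catch, do not haul on it, and let go so that the sear alone holds the striker. Then press the red trip pad down, gently, so that the striker flies and its blow throws the tile carriage back along its rails; do not touch the carriage or the tile, and leave the things standing around where they are.

Things in the scene. Friction and masses are not known exactly. Their poses are not given: they have to be found in the camera images.
- tester: The impact tester, fixed to the table: dark steel base plate 380x100 mm, 10 mm thick, with a green housing 120 mm long, 44 mm wide, top 79 mm above the table. Origin on the table under the middle of the sear slot; its x axis is the direction of the blow (towards the tile), z up; the striker is drawn along -x. The base plate reaches from x = -160 to +220 mm, the housing from -35 to +85 mm.
- striker: The striker: a steel rod 12 mm thick, axis 60 mm above the table, running through the housing, with an upright black grip at its rear end (16 mm thick, round, from 80 to 128 mm above the table) and a round tip at the front. Pulled forward by a spring inside the housing: 250 N/m, no force at rest, so about 5 to 12 N at the catch. Origin of the body at the tester's origin when at rest.
- grip (a point): Centre of the black upright grip, half-way up (104 mm above the table), 100 mm behind the tester's origin when the striker is at rest; it moves with the striker. Nothing stands within 60 mm of it but the rod under it; a pinch from above across the tester's x axis suits it.
- draw (a joint): How far the striker is drawn back (m): 0 at rest, grows as it is drawn (tester's -x). Let go when not caught, it springs back to 0. The sear catches it at a hidden place, different each time, between 0.022 and 0.046; once drawn past that and eased forward it stays there by itself. When fired it runs up to 0.012 past rest, hits the tile and settles within 3 mm of 0.
- rubber_stop: The rubber stop inside the housing, not visible: the striker comes up against it 4 mm beyond the hidden catch. It yields 1 mm for every 4 N (the spring alone adds only 0.25 N per mm, and the sear riding up its ramp a brief 1 N); pressing on it with more than 10 N is too much. Its measured pose says nothing of where the catch is.
- trip: The sear lever on top of the housing, turning about a cross pin 84 mm above the table; origin on that pin. Its red pad is pressed down to raise the sear nose and so free the striker. With the striker caught the pad yields at about 4 to 10 N and frees it after 6 to 7 mm of travel; it comes up against its end at about 11 mm and then is rigid. More than 20 N on it is too much.
- trip_top (a point): Centre of the top face of the red trip pad, a disc 30 mm across, 112 mm above the table, 75 mm in front (+x of the tester) of the tester's origin.
- carriage: The aluminium carriage, 50 mm wide, in front of the striker, with a green glazed L-shaped tile (30x34x61 mm) clamped on it; slides with friction along two rails in the tester's +x. Not to be touched by the robot. Origin under its middle, 15 mm above the table.
- recoil (a joint): How far the carriage has been thrown back (m): 0 at the start, touches the end of the rails at 0.060. A full blow throws it 20 to 60 mm and it stays where it stops.
- spare_tile_mid (a point): Middle of a loose L-shaped test tile with brown-orange glaze, 30x34x61 mm, standing beside the tester: leave it.
- jar_mid (a point): Middle of a loose blue-grey jar with a black lid, 54 mm across, 74 mm tall, standing beside the tester: leave it.
- cup_mid (a point): Middle of a loose pale bisque cup, 64 mm across, 79 mm tall, standing beside the tester: leave it.

How it is judged:
On the way, in this order (a step that is already met when the one before it is completed fails the run):
1. the striker is drawn back and held by the sear alone, the robot no longer touching it (value of joint draw above 0.018 m and contact force between each of the fingers, the arm and striker below 0.3 N and value of joint recoil below 0.005 m), for 0.3 s.
2. the striker has been fired and has thrown the tile carriage back (value of joint draw below 0.006 m and value of joint recoil above 0.014 m), for 0.2 s.
At the end, for the whole second after the job is handed in: The striker is forward again, within 6 mm of its rest, and the carriage stands still, thrown back more than 14 mm from its start (all of step 2 and value of joint draw above -0.006 m and linear speed of each of carriage, striker below 0.02 m/s); the robot touches nothing.
It fails at once if the striker is hauled against the rubber stop with more than 10 N (contact force between rubber_stop and striker above 10 N).
It fails at once if the trip is pressed with more than 20 N (contact force between any of the fingers, the arm and trip above 20 N).
It fails at once if the robot touches the carriage or its tile (contact force between any of the fingers, the arm and carriage above 0.5 N).
It fails at once if a thing standing around is moved more than 2 cm or tipped (distance of any of spare_tile_mid, jar_mid, cup_mid from where it was at the start of the episode above 0.02 m or angle between any of spare_tile_mid, jar_mid, cup_mid's own z axis and vertical above 0.3 rad).
It also fails if it takes over 70 s, if anything falls off the work surface, if the arm or the gripper's body presses on something with over 40 N, if the wrist force passes 120 N, or if a joint passes its speed limit or range.

## Working session

There is one attempt and no reset: what is moved stays moved. The work goes in short steps, Python scripts to look and compute and a shell command to move; the robot and the scene stay as the last step left them, time stands still between calls to the robot, and variables do not carry over. Pictures are saved under pics/ and viewed, at most 10 in all, crops included, and the job is handed in when it is done.

```bash
mkdir -p pics; python3 - <<'E'
from station import *
import cv2,numpy as np
for n in("scene","top"):
    p,d=camera(n); cv2.imwrite(f"pics/{n}0.png",p[:,:,::-1]); np.savez(f"{n}0.npz",p=p,d=d)
    c=get_calibration(n); print(n,c)
s=observe(); print(s)
E
```

```text
scene {'camera_matrix': array([[422.55016065,   0.        , 260.26991682],
       [  0.        , 422.55016065, 195.77129897],
       [  0.        ,   0.        ,   1.        ]]), 'xyz': array([ 0.18871478, -0.48188936,  0.57482956]), 'orientation': array([[ 0.85022207, -0.30166384,  0.43141784],
       [-0.52609041, -0.45772639,  0.71673945],
       [-0.01874304, -0.83635249, -0.54787153]])}
top {'camera_matrix': array([[413.85468323,   0.        , 259.88688559],
       [  0.        , 413.85468323, 189.22773541],
       [  0.        ,   0.        ,   1.        ]]), 'xyz': array([0.38965439, 0.1384893 , 0.91973194]), 'orientation': array([[-0.08853194, -0.96859725,  0.2323391 ],
       [-0.99605535,  0.08749005, -0.01480633],
       [-0.00598598, -0.23273344, -0.97252214]])}
{'clock': 0.1, 'qpos': array([1.18822811e+00, 4.86991712e-02, 9.77127161e-02, 1.62199026e+00,
       1.56381662e-05, 1.44300604e+00]), 'qd': array([-0.00063469, -0.00039549,  0.00340117, -0.00027217, -0.00073018,
       -0.00126639]), 'joint_efforts': array([ 3.62290542e-03, -3.39851797e+01,  3.20935392e+01,  1.57245831e-02,
       -8.00415273e-05,  4.11657993e-06]), 'tcp_pos': array([0.13216729, 0.50767322, 0.30280139]), 'ee_rot': array([[-9.67719162e-01,  2.52029636e-01, -8.28453733e-04],
       [ 2.52030827e-01,  9.67717104e-01, -2.01692260e-03],
       [ 2.93384578e-04, -2.16061053e-03, -9.99997623e-01]]), 'contact_force': array([ 1.16485864, -0.00325859, -0.4061206 ]), 'ft_torque': array([ 0.02211565, -0.03713817,  0.00338158]), 'grasp_force': 0.0, 'width': 0.0855559276547263}
```

View pics/scene0.png

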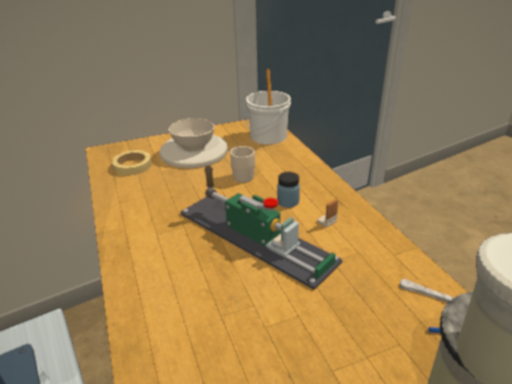

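View pics/top0.png

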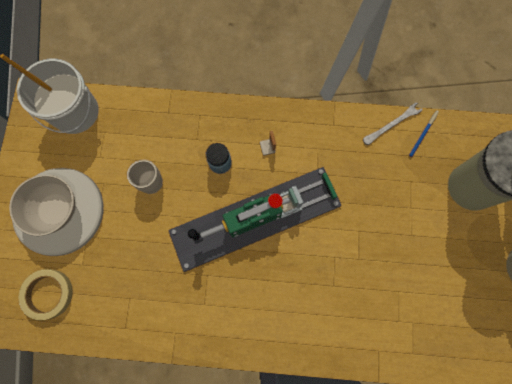

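```bash
cat > h.py <<'E'
import numpy as np,cv2
from station import *
def ray(n,u,v,z):
    c=get_calibration(n);K=c["camera_matrix"];d=c["orientation"]@np.linalg.inv(K)@[u,v,1]
    return c["xyz"]+d*(z-c["xyz"][2])/d[2]
def cen(m,roi):
    k=np.zeros_like(m,dtype=np.uint8);a,b,c,d=roi;k[c:d,a:b]=m[c:d,a:b]
    n,l,s,ce=cv2.connectedComponentsWithStats(k);i=1+np.argmax(s[1:,4]);return ce[i],s[i]
def red(p):
    p=p.astype(int);return (p[:,:,0]>140)&(p[:,:,1]<70)&(p[:,:,2]<70)
def blk(p): return p.max(2)<38
E
python3 - <<'E'
from h import *
T=np.load("top0.npz");S=np.load("scene0.npz")
for n,I,r,g in(("top",T,(255,295,185,220),(180,212,220,252)),("scene",S,(255,285,190,215),(200,220,155,198))):
    c,s=cen(red(I['p']),r);print(n,"red",c,s,ray(n,*c,.112))
    c,s=cen(blk(I['p']),g);print(n,"blk",c,s,ray(n,*c,.12),ray(n,*c,.104))
# base plate corners in top view at z=.010 (bolts approx)
for uv in((171,234),(184,270),(323,170),(340,205)): print(uv,ray("top",*uv,.01))
p=T['p'];cv2.imwrite("pics/crop.png",cv2.resize(p[120:290,130:350,::-1],None,fx=3.5,fy=3.5,interpolation=cv2.INTER_CUBIC))
E
```

```text
top red [274.96527778 200.11111111] [268 194  15  13 144] [0.55769462 0.09822414 0.112     ]
top blk [193.62376238 234.4950495 ] [188 229  12  13 101] [0.50240809 0.26221166 0.12      ] [0.50466392 0.26468694 0.104     ]
scene red [270.4040404 202.1010101] [263 198  15   9  99] [0.55783179 0.09351474 0.112     ]Traceback (most recent call last):
  File "<stdin>", line 5, in <module>
  File "h.py", line 8, in cen
    n,l,s,ce=cv2.connectedComponentsWithStats(k);i=1+np.argmax(s[1:,4]);return ce[i],s[i]
                                                     ~~~~~~~~~^^^^^^^^^
    return _wrapfunc(a, 'argmax', axis=axis, out=out, **kwds)
    return bound(*args, **kwds)
ValueError: attempt to get argmax of an empty sequence
```

```bash
python3 - <<'E'
from h import *
T=np.load("top0.npz");S=np.load("scene0.npz")
c,s=cen(S['p'].max(2)<75,(203,217,160,190));print("scene blk",c,s,ray("scene",*c,.104))
for uv in((171,234),(184,270),(323,170),(340,205)): print(uv,ray("top",*uv,.01))
p=T['p'];cv2.imwrite("pics/crop.png",cv2.resize(p[130:280,150:350,::-1],None,fx=4,fy=4,interpolation=cv2.INTER_CUBIC))
p=S['p'];cv2.imwrite("pics/crop2.png",cv2.resize(p[140:290,170:350,::-1],None,fx=4,fy=4,interpolation=cv2.INTER_CUBIC))
E
```

```text
scene blk [209.70967742 182.74193548] [208 179   5   8  31] [0.49574163 0.23707406 0.104     ]
(171, 234) [0.52347137 0.32893263 0.01      ]
(184, 270) [0.44291449 0.30392243 0.01      ]
(323, 170) [ 0.63899709 -0.02289814  0.01      ]
(340, 205) [ 0.55472861 -0.05065699  0.01      ]
```

View pics/crop.png

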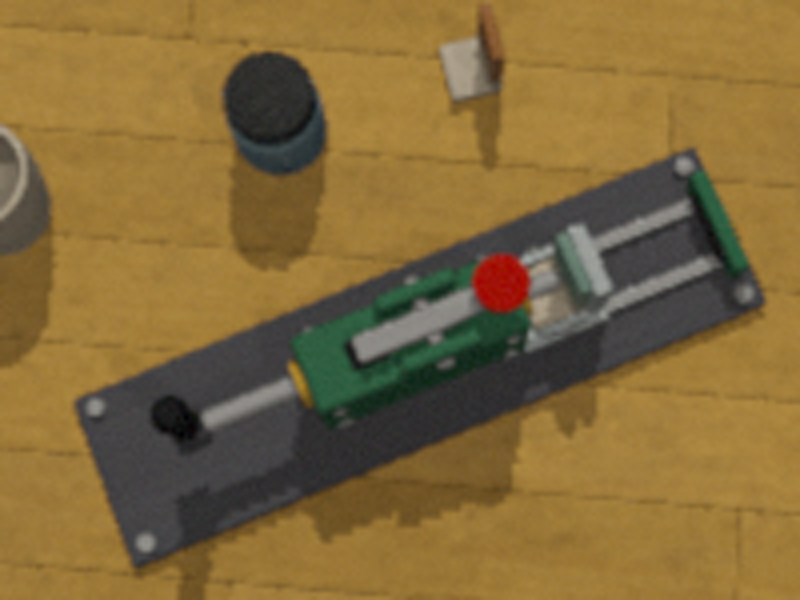

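View pics/crop2.png

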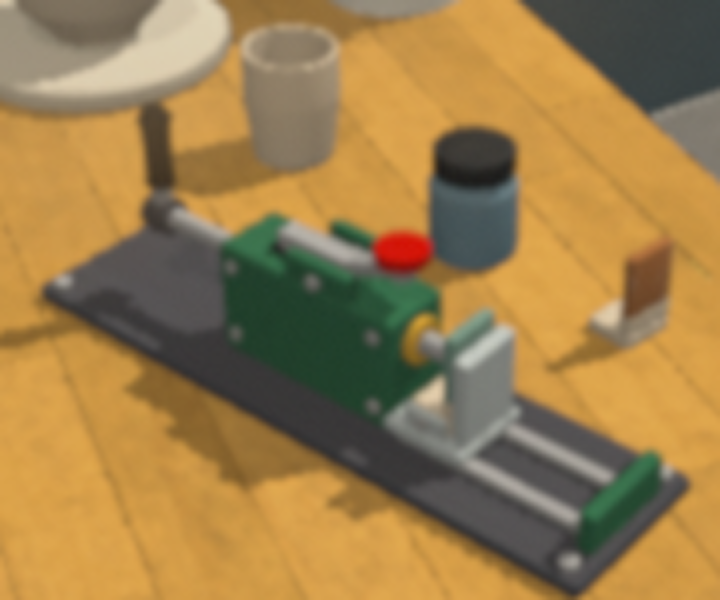

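```bash
python3 - <<'E'
from h import *
P=[ray("top",*uv,.01) for uv in((169.5,230.5),(184.25,271.25),(323.25,167.5),(340.5,205.5))]
r=(P[0]+P[1])/2;f=(P[2]+P[3])/2;e=f-r;L=np.linalg.norm(e);e/=L;print(P,L,e,np.degrees(np.arctan2(e[1],e[0])))
o=r+e*.160*L/.38
R=ray("top",274.97,200.11,.112);G=ray("top",192.8,233.5,.128);g=R-G;print(R,G,np.linalg.norm(g[:2]),np.degrees(np.arctan2(g[1],g[0])))
print("from plate: pad",o+e*.075,"grip",o-e*.1)
print("scene: pad",ray("scene",270.4,202.1,.112),"grip",ray("scene",209.3,177,.104))
s=observe();A=s["ee_rot"];print(np.degrees(np.arctan2(A[1,1],A[0,1])))
E
```

```text
[array([0.53152655, 0.33193953, 0.01      ]), array([0.44021415, 0.30350588, 0.01      ]), array([ 0.64484789, -0.02420325,  0.01      ]), array([ 0.55349799, -0.05161753,  0.01      ])] 0.37324572231166275 [ 0.30356031 -0.95281222  0.        ] -72.32843007462671
[0.55769603 0.09821455 0.112     ] [0.5033346  0.26245242 0.128     ] 0.17300070941595194 -71.68586731297158
from plate: pad [0.55634373 0.09652154 0.01      ] grip [0.50322067 0.26326368 0.01      ]
scene: pad [0.55782711 0.09352203 0.112     ] grip [0.50564782 0.25940196 0.104     ]
75.40231699428666
```

```bash
python3 -m handwheel '[{"xyz":[31,-20.6,0],"dr":[0,0,-4.8]},{"xyz":[31,-20.6,0],"dr":[0,0,-4.8]},{"xyz":[31,-20.6,0],"dr":[0,0,-4.8]},{"xyz":[31,-20.6,0],"dr":[0,0,-4.8]},{"xyz":[31,-20.6,0],"dr":[0,0,-4.8]},{"xyz":[31,-20.6,0],"dr":[0,0,-4.8]},{"xyz":[31,-20.6,0],"dr":[0,0,-4.8]},{"xyz":[31,-20.6,0],"dr":[0,0,-4.8]},{"xyz":[31,-20.6,0],"dr":[0,0,-4.8]},{"xyz":[31,-20.6,0],"dr":[0,0,-4.8]},{"xyz":[31,-20.6,0],"dr":[0,0,-4.8]},{"xyz":[31,-20.6,0],"dr":[0,0,-4.8]}]' -1 20; python3 -m handwheel '[{"xyz":[0,0,0],"dr":[0,0,0]},{"xyz":[0,0,0],"dr":[0,0,0]},{"xyz":[0,0,0],"dr":[0,0,0]}]'
```

```text
clock: 1.1
tcp_pos: [0.5055, 0.2594, 0.3032]
ee_rot: [[-0.302, 0.953, -0.001], [0.953, 0.302, -0.0], [0.0, -0.001, -1.0]]
contact_force: [0.9, 0.7, -0.1]
width: 0.0854
grasp_force: 0.0
clock: 1.35
tcp_pos: [0.5039, 0.2608, 0.3032]
ee_rot: [[-0.306, 0.952, -0.002], [0.952, 0.306, -0.0], [0.001, -0.002, -1.0]]
contact_force: [-0.6, 0.4, 0.4]
width: 0.0855
grasp_force: 0.0
```

```bash
python3 -m handwheel '[{"xyz":[0,0,-20]},{"xyz":[0,0,-20]},{"xyz":[0,0,-20]},{"xyz":[0,0,-20]},{"xyz":[0,0,-20]},{"xyz":[0,0,-20]},{"xyz":[0,0,-20]},{"xyz":[0,0,0]},{"xyz":[0,0,0]}]' -0.3 20; python3 - <<'E'
from h import *
for n,roi in(("top",(130,280,150,350)),("scene",(110,260,170,350))):
    p,d=camera(n);a,b,c,e=roi
    cv2.imwrite(f"pics/{n}1.png",cv2.resize(p[a:b,c:e,::-1],None,fx=3,fy=3,interpolation=cv2.INTER_CUBIC))
a=cv2.imread("pics/top1.png");b=cv2.imread("pics/scene1.png");cv2.imwrite("pics/both1.png",cv2.resize(np.hstack([a,b]),(800,316)))
E
```

```text
invalid input
```

View pics/scene1.png

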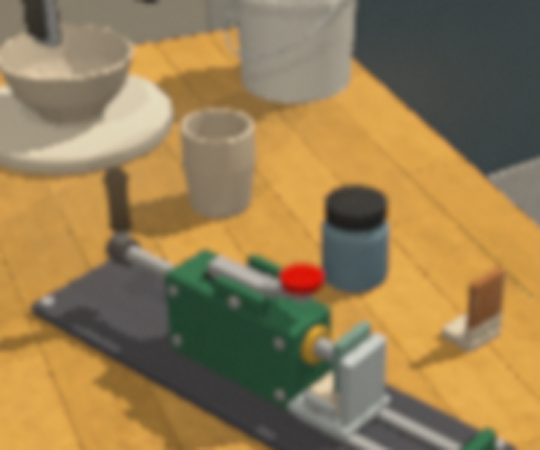

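The move was refused because every row needs "dr". The picture shows the fingers still high (crop px 45,30) above the grip (118,190).

```bash
python3 -m handwheel '[{"xyz":[0,0,-20],"dr":[0,0,0]},{"xyz":[0,0,-20],"dr":[0,0,0]},{"xyz":[0,0,-20],"dr":[0,0,0]},{"xyz":[0,0,-20],"dr":[0,0,0]},{"xyz":[0,0,-20],"dr":[0,0,0]},{"xyz":[0,0,-20],"dr":[0,0,0]},{"xyz":[0,0,-20],"dr":[0,0,0]},{"xyz":[0,0,0],"dr":[0,0,0]},{"xyz":[0,0,0],"dr":[0,0,0]}]' -0.3 20; python3 - <<'E'
from h import *
p,d=camera("scene");q,d=camera("top")
f=lambda p,a,b,c,e:cv2.resize(p[a:b,c:e,::-1],(400,400),interpolation=cv2.INTER_CUBIC)
cv2.imwrite("pics/both2.png",np.hstack([f(p,110,230,160,280),f(q,170,270,140,240)]))
E
```

```text
clock: 2.2
tcp_pos: [0.5024, 0.2614, 0.1629]
ee_rot: [[-0.308, 0.951, -0.003], [0.951, 0.308, -0.001], [-0.0, -0.003, -1.0]]
contact_force: [-0.2, 0.2, 0.4]
width: 0.0556
grasp_force: 0.0
```

View pics/both2.png

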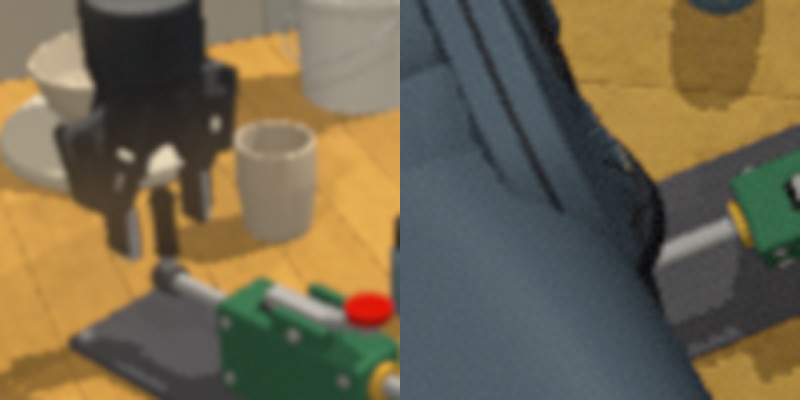

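The grip stands centred between the fingers (crop px 165,220, with the fingers at 125,235 and 200,205). Closing.

```bash
python3 -m handwheel '[{"xyz":[0,0,0],"dr":[0,0,0]},{"xyz":[0,0,0],"dr":[0,0,0]},{"xyz":[0,0,0],"dr":[0,0,0]},{"xyz":[0,0,0],"dr":[0,0,0]},{"xyz":[0,0,0],"dr":[0,0,0]},{"xyz":[0,0,0],"dr":[0,0,0]},{"xyz":[0,0,0],"dr":[0,0,0]},{"xyz":[0,0,0],"dr":[0,0,0]}]' 1 40
```

```text
clock: 2.97
tcp_pos: [0.5065, 0.2615, 0.1658]
ee_rot: [[-0.305, 0.952, 0.006], [0.952, 0.305, 0.002], [0.0, 0.006, -1.0]]
contact_force: [4.9, 2.0, 2.3]
width: 0.0166
grasp_force: 39.0
```

```bash
cat > f.py <<'E'
from h import *
import time
u=np.array([-.304,.953,0]);v=np.array([.953,.304,0]);s=observe()
print("along %.2f mm  lat %.2f  Fback %.2f Flat %.2f Fz %.2f"%((s["tcp_pos"]-[.504,.261,0])@u*1e3,(s["tcp_pos"]-[.504,.261,0])@v*1e3,-s["contact_force"]@u,s["contact_force"]@v,s["contact_force"][2]),s["width"],s["clock"])
E
python3 -m handwheel '[{"xyz":[3,1,1],"dr":[0,0,0]},{"xyz":[0,0,0],"dr":[0,0,0]},{"xyz":[0,0,0],"dr":[0,0,0]},{"xyz":[0,0,0],"dr":[0,0,0]}]' >/dev/null; python3 f.py
python3 -m handwheel '[{"xyz":[-0.6,1.9,0],"dr":[0,0,0]},{"xyz":[-0.6,1.9,0],"dr":[0,0,0]},{"xyz":[-0.6,1.9,0],"dr":[0,0,0]},{"xyz":[-0.6,1.9,0],"dr":[0,0,0]},{"xyz":[-0.6,1.9,0],"dr":[0,0,0]},{"xyz":[0,0,0],"dr":[0,0,0]},{"xyz":[0,0,0],"dr":[0,0,0]}]' >/dev/null; python3 f.py
python3 -m handwheel '[{"xyz":[-0.6,1.9,0],"dr":[0,0,0]},{"xyz":[-0.6,1.9,0],"dr":[0,0,0]},{"xyz":[-0.6,1.9,0],"dr":[0,0,0]},{"xyz":[-0.6,1.9,0],"dr":[0,0,0]},{"xyz":[-0.6,1.9,0],"dr":[0,0,0]},{"xyz":[0,0,0],"dr":[0,0,0]},{"xyz":[0,0,0],"dr":[0,0,0]}]' >/dev/null; python3 f.py
```

```text
along -0.25 mm  lat 3.08  Fback 0.25 Flat 0.21 Fz 5.54 0.016584877833511095 3.3
along 9.06 mm  lat 3.08  Fback 1.68 Flat -0.89 Fz 5.32 0.016902807999028362 3.8833
along 18.14 mm  lat 3.08  Fback 3.89 Flat -0.53 Fz 6.14 0.017196940999918534 4.4667
```

```bash
for i in 1; do
python3 -m handwheel '[{"xyz":[-0.6,1.9,0],"dr":[0,0,0]},{"xyz":[-0.6,1.9,0],"dr":[0,0,0]},{"xyz":[0,0,0],"dr":[0,0,0]},{"xyz":[0,0,0],"dr":[0,0,0]}]' >/dev/null; python3 f.py
python3 -m handwheel '[{"xyz":[-0.6,1.9,0],"dr":[0,0,0]},{"xyz":[0,0,0],"dr":[0,0,0]},{"xyz":[0,0,0],"dr":[0,0,0]}]' >/dev/null; python3 f.py
python3 -m handwheel '[{"xyz":[-0.6,1.9,0],"dr":[0,0,0]},{"xyz":[0,0,0],"dr":[0,0,0]},{"xyz":[0,0,0],"dr":[0,0,0]}]' >/dev/null; python3 f.py
done
```

```text
along 21.72 mm  lat 3.10  Fback 4.52 Flat -1.27 Fz 5.42 0.01684648369960251 4.8
along 23.44 mm  lat 3.14  Fback 6.39 Flat -0.37 Fz 5.53 0.01674144854590346 5.05
along 25.23 mm  lat 3.13  Fback 6.19 Flat -0.62 Fz 5.56 0.016691133743470872 5.3
```

```bash

python3 -m handwheel '[{"xyz":[-0.6,1.9,0],"dr":[0,0,0]},{"xyz":[0,0,0],"dr":[0,0,0]},{"xyz":[0,0,0],"dr":[0,0,0]}]' >/dev/null; python3 f.py
python3 -m handwheel '[{"xyz":[-0.6,1.9,0],"dr":[0,0,0]},{"xyz":[0,0,0],"dr":[0,0,0]},{"xyz":[0,0,0],"dr":[0,0,0]}]' >/dev/null; python3 f.py
```

```text
along 27.01 mm  lat 3.11  Fback 7.42 Flat -0.72 Fz 6.41 0.016772673742070348 5.55
along 28.80 mm  lat 3.12  Fback 6.72 Flat -1.09 Fz 4.86 0.01681098504719576 5.8
```

```bash

python3 -m handwheel '[{"xyz":[-0.6,1.9,0],"dr":[0,0,0]},{"xyz":[0,0,0],"dr":[0,0,0]},{"xyz":[0,0,0],"dr":[0,0,0]}]' >/dev/null; python3 f.py
```

```text
along 30.58 mm  lat 3.14  Fback 8.03 Flat -1.14 Fz 5.49 0.017060825826621658 6.05
```

```bash

python3 -m handwheel '[{"xyz":[-0.6,1.9,0],"dr":[0,0,0]},{"xyz":[0,0,0],"dr":[0,0,0]},{"xyz":[0,0,0],"dr":[0,0,0]}]' >/dev/null; python3 f.py
```

```text
along 32.53 mm  lat 3.13  Fback 7.02 Flat -0.83 Fz 5.71 0.01648236582047462 6.3
```

```bash

python3 -m handwheel '[{"xyz":[-0.6,1.9,0],"dr":[0,0,0]},{"xyz":[0,0,0],"dr":[0,0,0]},{"xyz":[0,0,0],"dr":[0,0,0]}]' >/dev/null; python3 f.py
```

```text
along 34.33 mm  lat 3.13  Fback 8.33 Flat -1.42 Fz 6.15 0.017010375123613752 6.55
```

```bash

python3 -m handwheel '[{"xyz":[-0.3,0.95,0],"dr":[0,0,0]},{"xyz":[0,0,0],"dr":[0,0,0]},{"xyz":[0,0,0],"dr":[0,0,0]}]' >/dev/null; python3 f.py
```

```text
along 35.18 mm  lat 3.11  Fback 8.61 Flat -2.09 Fz 6.01 0.016847253747450476 6.8
```

```bash

python3 -m handwheel '[{"xyz":[-0.3,0.95,0],"dr":[0,0,0]},{"xyz":[0,0,0],"dr":[0,0,0]},{"xyz":[0,0,0],"dr":[0,0,0]}]' >/dev/null; python3 f.py
```

```text
along 36.08 mm  lat 3.13  Fback 8.95 Flat -0.80 Fz 5.98 0.016625136830296646 7.05
```

```bash

python3 -m handwheel '[{"xyz":[-0.3,0.95,0],"dr":[0,0,0]},{"xyz":[0,0,0],"dr":[0,0,0]},{"xyz":[0,0,0],"dr":[0,0,0]}]' >/dev/null; python3 f.py
```

```text
along 36.98 mm  lat 3.14  Fback 9.11 Flat -0.35 Fz 5.46 0.016461662264947392 7.3
```

```bash

python3 -m handwheel '[{"xyz":[-0.3,0.95,0],"dr":[0,0,0]},{"xyz":[0,0,0],"dr":[0,0,0]},{"xyz":[0,0,0],"dr":[0,0,0]}]' >/dev/null; python3 f.py
```

```text
along 37.91 mm  lat 3.13  Fback 9.07 Flat -1.30 Fz 5.64 0.01660900122234649 7.55
```

```bash

python3 -m handwheel '[{"xyz":[-0.3,0.95,0],"dr":[0,0,0]},{"xyz":[0,0,0],"dr":[0,0,0]},{"xyz":[0,0,0],"dr":[0,0,0]}]' >/dev/null; python3 f.py
```

```text
along 38.78 mm  lat 3.14  Fback 10.04 Flat -0.35 Fz 6.65 0.016983575021335705 7.8
```

```bash

python3 -m handwheel '[{"xyz":[-0.3,0.95,0],"dr":[0,0,0]},{"xyz":[0,0,0],"dr":[0,0,0]},{"xyz":[0,0,0],"dr":[0,0,0]}]' >/dev/null; python3 f.py
```

```text
along 39.71 mm  lat 3.15  Fback 9.72 Flat -1.25 Fz 6.44 0.016556947139746418 8.05
```

```bash

python3 -m handwheel '[{"xyz":[-0.3,0.95,0],"dr":[0,0,0]},{"xyz":[0,0,0],"dr":[0,0,0]},{"xyz":[0,0,0],"dr":[0,0,0]}]' >/dev/null; python3 f.py
```

```text
along 40.66 mm  lat 3.16  Fback 9.40 Flat -0.89 Fz 5.87 0.01668845845952507 8.3
```

```bash

python3 -m handwheel '[{"xyz":[-0.3,0.95,0],"dr":[0,0,0]},{"xyz":[0,0,0],"dr":[0,0,0]},{"xyz":[0,0,0],"dr":[0,0,0]}]' >/dev/null; python3 f.py
```

```text
along 41.59 mm  lat 3.14  Fback 8.98 Flat -1.66 Fz 5.85 0.01665115814227179 8.55
```

```bash

python3 -m handwheel '[{"xyz":[-0.3,0.95,0],"dr":[0,0,0]},{"xyz":[0,0,0],"dr":[0,0,0]},{"xyz":[0,0,0],"dr":[0,0,0]}]' >/dev/null; python3 f.py
```

```text
along 42.53 mm  lat 3.16  Fback 9.48 Flat -1.83 Fz 6.34 0.016833942312130593 8.8
```

```bash

python3 -m handwheel '[{"xyz":[-0.3,0.95,0],"dr":[0,0,0]},{"xyz":[0,0,0],"dr":[0,0,0]},{"xyz":[0,0,0],"dr":[0,0,0]}]' >/dev/null; python3 f.py
```

```text
along 43.43 mm  lat 3.16  Fback 10.39 Flat 0.17 Fz 5.66 0.016653102910939462 9.05
```

```bash

python3 -m handwheel '[{"xyz":[-0.3,0.95,0],"dr":[0,0,0]},{"xyz":[0,0,0],"dr":[0,0,0]},{"xyz":[0,0,0],"dr":[0,0,0]}]' >/dev/null; python3 f.py
```

```text
along 43.96 mm  lat 3.17  Fback 11.53 Flat -0.94 Fz 6.13 0.017113636012226822 9.3
```

```bash

python3 -m handwheel '[{"xyz":[-0.3,0.95,0],"dr":[0,0,0]},{"xyz":[0,0,0],"dr":[0,0,0]},{"xyz":[0,0,0],"dr":[0,0,0]}]' >/dev/null; python3 f.py
```

```text
along 44.40 mm  lat 3.14  Fback 13.88 Flat -1.70 Fz 6.70 0.016870721804672657 9.55
```

```bash

python3 -m handwheel '[{"xyz":[-0.3,0.95,0],"dr":[0,0,0]},{"xyz":[0,0,0],"dr":[0,0,0]},{"xyz":[0,0,0],"dr":[0,0,0]}]' >/dev/null; python3 f.py
```

```text
along 44.85 mm  lat 3.16  Fback 13.80 Flat -0.74 Fz 7.50 0.016584651774312013 9.8
```

The stop has been felt: position increments halved and the force rose by about 4 N. Easing forward onto the sear.

```bash

python3 -m handwheel '[{"xyz":[0.3,-0.95,0],"dr":[0,0,0]},{"xyz":[0.3,-0.95,0],"dr":[0,0,0]},{"xyz":[0.3,-0.95,0],"dr":[0,0,0]},{"xyz":[0.3,-0.95,0],"dr":[0,0,0]},{"xyz":[0,0,0],"dr":[0,0,0]},{"xyz":[0,0,0],"dr":[0,0,0]}]' >/dev/null; python3 f.py
python3 -m handwheel '[{"xyz":[0.3,-0.95,0],"dr":[0,0,0]},{"xyz":[0.3,-0.95,0],"dr":[0,0,0]},{"xyz":[0,0,0],"dr":[0,0,0]},{"xyz":[0,0,0],"dr":[0,0,0]}]' >/dev/null; python3 f.py
python3 -m handwheel '[{"xyz":[0.3,-0.95,0],"dr":[0,0,0]},{"xyz":[0.3,-0.95,0],"dr":[0,0,0]},{"xyz":[0,0,0],"dr":[0,0,0]},{"xyz":[0,0,0],"dr":[0,0,0]}]' >/dev/null; python3 f.py
```

```text
along 42.28 mm  lat 3.17  Fback 11.22 Flat -0.88 Fz 6.44 0.017016204965627967 10.3
along 40.49 mm  lat 3.15  Fback 9.76 Flat -1.55 Fz 6.29 0.01668118568160002 10.6333
along 39.17 mm  lat 3.14  Fback 9.07 Flat -0.94 Fz 5.75 0.01690771077795622 10.9667
```

```bash

python3 -m handwheel '[{"xyz":[0.3,-0.95,0],"dr":[0,0,0]},{"xyz":[0.3,-0.95,0],"dr":[0,0,0]},{"xyz":[0,0,0],"dr":[0,0,0]},{"xyz":[0,0,0],"dr":[0,0,0]}]' >/dev/null; python3 f.py
python3 -m handwheel '[{"xyz":[0.3,-0.95,0],"dr":[0,0,0]},{"xyz":[0.3,-0.95,0],"dr":[0,0,0]},{"xyz":[0,0,0],"dr":[0,0,0]},{"xyz":[0,0,0],"dr":[0,0,0]}]' >/dev/null; python3 f.py
```

```text
along 38.67 mm  lat 3.12  Fback 5.49 Flat -0.78 Fz 5.26 0.017070515297408294 11.3
along 38.14 mm  lat 3.12  Fback 0.36 Flat -0.43 Fz 4.88 0.016631756465631246 11.6333
```

The force fell to zero at a fixed position, so the sear holds the striker. Letting go and lifting.

```bash

python3 -m handwheel '[{"xyz":[0,0,0],"dr":[0,0,0]},{"xyz":[0,0,0],"dr":[0,0,0]},{"xyz":[0,0,0],"dr":[0,0,0]},{"xyz":[0,0,0],"dr":[0,0,0]},{"xyz":[0,0,0],"dr":[0,0,0]},{"xyz":[0,0,0],"dr":[0,0,0]}]' -0.3
python3 -m handwheel '[{"xyz":[0,0,15],"dr":[0,0,0]},{"xyz":[0,0,20],"dr":[0,0,0]},{"xyz":[0,0,20],"dr":[0,0,0]},{"xyz":[0,0,20],"dr":[0,0,0]},{"xyz":[0,0,20],"dr":[0,0,0]},{"xyz":[0,0,0],"dr":[0,0,0]},{"xyz":[0,0,0],"dr":[0,0,0]},{"xyz":[0,0,0],"dr":[0,0,0]}]'
python3 - <<'E'
from h import *
p,d=camera("scene")
cv2.imwrite("pics/s3.png",cv2.resize(p[110:290,150:350,::-1],None,fx=3,fy=3,interpolation=cv2.INTER_CUBIC))
E
```

```text
clock: 12.13
tcp_pos: [0.4954, 0.2988, 0.1645]
ee_rot: [[-0.306, 0.952, -0.001], [0.952, 0.306, -0.0], [-0.0, -0.001, -1.0]]
contact_force: [-0.3, 0.3, -0.1]
width: 0.0553
grasp_force: 0.0
clock: 12.8
tcp_pos: [0.4954, 0.2988, 0.259]
ee_rot: [[-0.306, 0.952, -0.001], [0.952, 0.306, -0.0], [-0.0, -0.001, -1.0]]
contact_force: [0.2, -1.0, 0.7]
width: 0.0558
grasp_force: 0.0
```

View pics/s3.png

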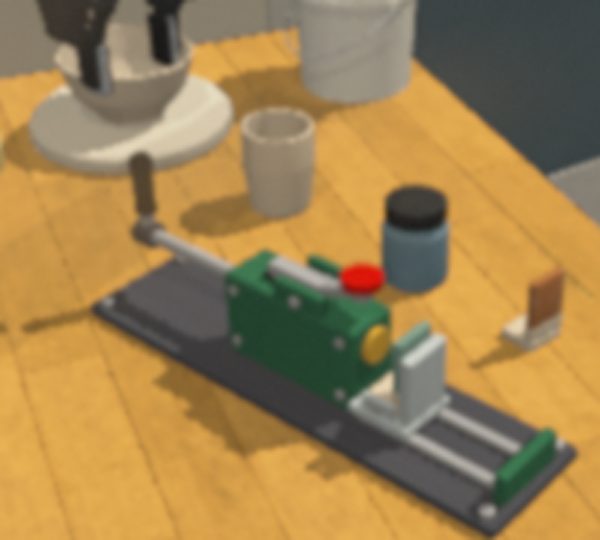

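The striker is cocked: the grip is now at crop px (142,185) and the tip is withdrawn behind the yellow bush (375,343). Next, over to the red pad with the fingers shut.

```bash

python3 -m handwheel '[{"xyz":[7.8,-25.2,0],"dr":[0,0,0]},{"xyz":[7.8,-25.2,0],"dr":[0,0,0]},{"xyz":[7.8,-25.2,0],"dr":[0,0,0]},{"xyz":[7.8,-25.2,0],"dr":[0,0,0]},{"xyz":[7.8,-25.2,0],"dr":[0,0,0]},{"xyz":[7.8,-25.2,0],"dr":[0,0,0]},{"xyz":[7.8,-25.2,0],"dr":[0,0,0]},{"xyz":[7.8,-25.2,0],"dr":[0,0,0]},{"xyz":[0,0,-25],"dr":[0,0,0]},{"xyz":[0,0,-25],"dr":[0,0,0]},{"xyz":[0,0,0],"dr":[0,0,0]},{"xyz":[0,0,0],"dr":[0,0,0]}]' 1 20
python3 - <<'E'
from h import *
p,d=camera("scene");q,d=camera("top")
f=lambda p,a,b,c,e:cv2.resize(p[a:b,c:e,::-1],(400,400),interpolation=cv2.INTER_CUBIC)
cv2.imwrite("pics/both4.png",np.hstack([f(p,130,250,220,340),f(q,150,250,220,320)]))
E
```

```text
clock: 13.85
tcp_pos: [0.5559, 0.0971, 0.2065]
ee_rot: [[-0.305, 0.952, -0.008], [0.952, 0.305, -0.0], [0.002, -0.007, -1.0]]
contact_force: [0.2, -0.4, 0.7]
width: -0.0001
grasp_force: 0.0
```

View pics/both4.png

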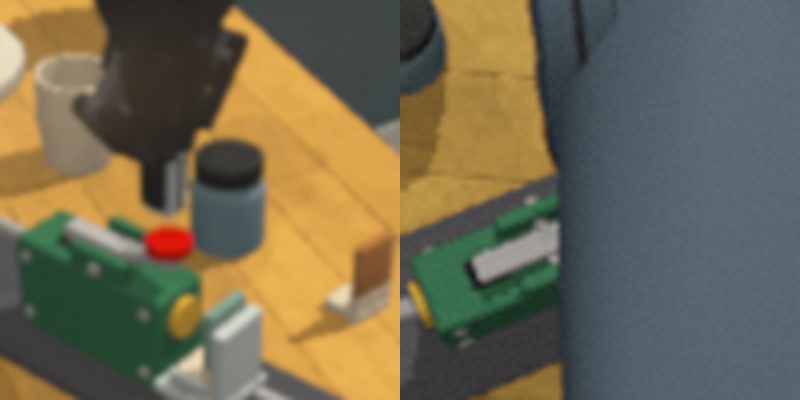

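The fingertips (crop px 165,208) are right above the red pad (169,240). Descending gently.

```bash

python3 -m handwheel '[{"xyz":[2,0,-6],"dr":[0,0,0]},{"xyz":[0,0,-6],"dr":[0,0,0]},{"xyz":[0,0,-4],"dr":[0,0,0]},{"xyz":[0,0,0],"dr":[0,0,0]},{"xyz":[0,0,0],"dr":[0,0,0]},{"xyz":[0,0,0],"dr":[0,0,0]}]' | grep -E "tcp|contact"
python3 -m handwheel '[{"xyz":[0,0,-2],"dr":[0,0,0]},{"xyz":[0,0,-1],"dr":[0,0,0]},{"xyz":[0,0,-1],"dr":[0,0,0]},{"xyz":[0,0,0],"dr":[0,0,0]},{"xyz":[0,0,0],"dr":[0,0,0]}]'| grep -E "tcp|contact"
python3 -m handwheel '[{"xyz":[0,0,-1],"dr":[0,0,0]},{"xyz":[0,0,-1],"dr":[0,0,0]},{"xyz":[0,0,0],"dr":[0,0,0]},{"xyz":[0,0,0],"dr":[0,0,0]}]'| grep -E "tcp|contact"
```

```text
tcp_pos: [0.5601, 0.0974, 0.1941]
contact_force: [0.4, 0.4, 0.0]
tcp_pos: [0.5599, 0.0973, 0.1898]
contact_force: [0.9, 0.3, -0.2]
tcp_pos: [0.56, 0.0973, 0.1878]
contact_force: [0.0, -0.3, -0.6]
```

```bash

python3 -m handwheel '[{"xyz":[0,0,-1],"dr":[0,0,0]},{"xyz":[0,0,-1],"dr":[0,0,0]},{"xyz":[0,0,-1],"dr":[0,0,0]},{"xyz":[0,0,-1],"dr":[0,0,0]},{"xyz":[0,0,0],"dr":[0,0,0]},{"xyz":[0,0,0],"dr":[0,0,0]}]'| grep -E "tcp|contact"
python3 -m handwheel '[{"xyz":[0,0,-1],"dr":[0,0,0]},{"xyz":[0,0,-1],"dr":[0,0,0]},{"xyz":[0,0,0],"dr":[0,0,0]},{"xyz":[0,0,0],"dr":[0,0,0]}]'| grep -E "tcp|contact"
```

```text
tcp_pos: [0.5601, 0.0972, 0.1844]
contact_force: [-1.6, -0.2, 2.9]
tcp_pos: [0.5605, 0.0966, 0.1829]
contact_force: [-1.0, -3.4, 4.6]
```

```bash

python3 -m handwheel '[{"xyz":[0,0,-1],"dr":[0,0,0]},{"xyz":[0,0,-1],"dr":[0,0,0]},{"xyz":[0,0,0],"dr":[0,0,0]},{"xyz":[0,0,0],"dr":[0,0,0]}]'| grep -E "tcp|contact"
```

```text
tcp_pos: [0.5608, 0.0962, 0.1816]
contact_force: [-1.9, -3.4, 7.5]
```

```bash

python3 -m handwheel '[{"xyz":[0,0,-1],"dr":[0,0,0]},{"xyz":[0,0,-1],"dr":[0,0,0]},{"xyz":[0,0,0],"dr":[0,0,0]},{"xyz":[0,0,0],"dr":[0,0,0]}]'| grep -E "tcp|contact"
```

```text
tcp_pos: [0.561, 0.0965, 0.1784]
contact_force: [1.3, -3.4, 3.7]
```

```bash

python3 -m handwheel '[{"xyz":[0,0,-1],"dr":[0,0,0]},{"xyz":[0,0,-1],"dr":[0,0,0]},{"xyz":[0,0,0],"dr":[0,0,0]},{"xyz":[0,0,0],"dr":[0,0,0]}]'| grep -E "tcp|contact"
```

```text
tcp_pos: [0.5608, 0.0966, 0.1762]
contact_force: [2.7, -4.2, 4.3]
```

Force dropped, so it probably fired. Lifting away and looking.

```bash

python3 -m handwheel '[{"xyz":[0,0,10],"dr":[0,0,0]},{"xyz":[0,0,20],"dr":[0,0,0]},{"xyz":[0,0,30],"dr":[0,0,0]},{"xyz":[0,0,30],"dr":[0,0,0]},{"xyz":[0,0,0],"dr":[0,0,0]},{"xyz":[0,0,0],"dr":[0,0,0]},{"xyz":[0,0,0],"dr":[0,0,0]},{"xyz":[0,0,0],"dr":[0,0,0]}]'| grep -E "clock|tcp|contact"
python3 - <<'E'
from h import *
p,d=camera("scene")
cv2.imwrite("pics/s5.png",cv2.resize(p[110:290,170:370,::-1],None,fx=3,fy=3,interpolation=cv2.INTER_CUBIC))
E
```

```text
clock: 17.7
tcp_pos: [0.559, 0.0978, 0.2638]
contact_force: [-0.3, 0.4, 0.6]
```

View pics/s5.png

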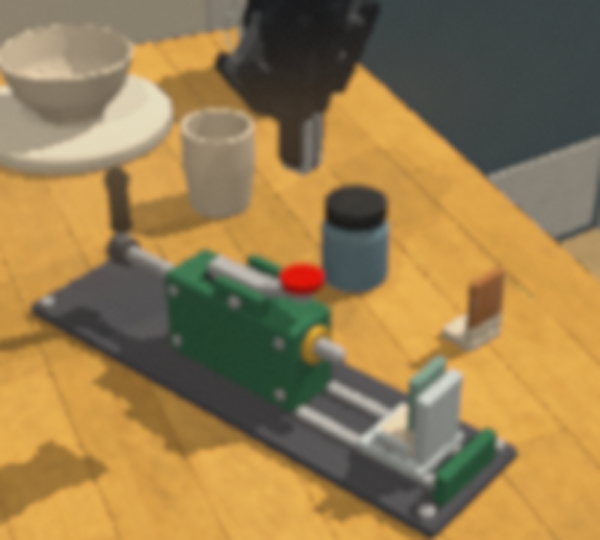

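The striker is forward again (tip at crop px 335,350). The carriage has been thrown far along its rails (435,420), and everything else stands where it was.

```bash
python3 -c "
from station import *
print(close_job())"
```

```text
the job is handed in; nothing more can be done
None
```

The tester was cocked on its sear, let go and fired by the red trip pad, and the last picture shows the striker forward, the carriage thrown well back along its rails and the spare tile, jar and cup undisturbed; the job is handed in, and no verdict was reported back.

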